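# Find a tool key's slot on the step gauge

### The arm

A 7-joint arm with a two-finger parallel gripper is mounted at the origin on the work surface. World frame = base frame: x ahead of the robot, y to its left, z up, the work surface at z = 0. Lengths are in m, angles in rad, forces in N, time in s.
With the tool pointing down it reaches from about 0.35 to 0.9 m from the base axis. Payload 8.1 kg.
Tool frame: the origin (TCP) lies midway between the tips of the shut fingers; the grasp point (between the pads) lies 19 mm behind it; z points along the fingers, y is the line along which they close (so a half turn about z gives the same grasp; the last joint's range is limited). The gripper opens to 92 mm and grips with 3 to 60 N. Pads are 19 mm wide; open, the fingers measure 130 mm over their backs; the gripper's body (75 mm by 190 mm) begins 47 mm behind the grasp point.
Start: joints at [-1.268, 0.434, 0.025, 1.573, -0.012, 1.134, -0.075], TCP at [0.247, 0.574, 0.227] pointing down, gripper open.
Joint ranges: [-2.62, 2.62], [-0.44, 2.09], [-1.27, 1.32], [0.08, 2.57], [-1.32, 4.46], [0.12, 2], [-2.74, 2.74]. Speed limits (rad/s): [2.22, 2.22, 3.01, 3.01, 3.14, 3.14, 3.14].

### API

Orientations are given as a rotation vector (axis times angle).
In Python, from cell import arm gives the robot as it stands.
- The arm moves only by the tool carry_out, never from a script. Its arguments are lists of equal length, an entry for each row: "claw": the finger opening in cm, from 0 to 9.18; "delta_pos": the shift along the tool's x, y, z in cm, a list of three; "angular": the turn, a rotation vector about the tool's x, y, z in rad, a list of three. In form: {"claw": [claw, ...], "delta_pos": [[dx, dy, dz], ...], "angular": [[ax, ay, az], ...]}. A call has 1 to 20 rows; each row shifts and turns the commanded pose from where the row before left it, along the tool's axes as they then stand; what a row does not reach is not made up. A row lasts 1/10 s, in which the tool goes at most 50 mm and 8.59 degrees, less where a joint would pass 70% of its speed; a pose out of reach is approached as far as the arm can. A call with a gripper value outside its range is refused whole. The fingers move at their own pace and stop on an object; "force" is the grip in N (left out, the last holds). Time passes only in rows, so rows that do not move let the fingers close. It gives the time, the measured TCP pose, the force, the opening and the grip force at its end, in the units of the state.
- arm.observe(): the state, without advancing time (a new reading comes with each control period).
- arm.get_image(name): name is "scene" or "side" or "wrist"; returns a dict with "frame" (384x512x3 uint8, red, green, blue), "mtx" (3x3 intrinsics, pixels), "T" (4x4, takes a point from camera to world coordinates). Camera axes: x right, y down, z forward; pixel columns grow to the right and rows downward; lengths in m; the calibration is good to about 2 mm. A picture is of the moment at which its call begins. There is no depth.
- arm.sign_off(): hands the job in; it is judged then, once.
Trained networks look in a picture, given as the dict that the camera call returned (one of the last four; its "shot" number tells which), for a name from the list of things; names that differ only in an ending like _2 or _b are one class to them, and where a whole thing is asked for, a point or a joint stands for the part that bears it (a point fixed in the world has none). Each returns a list of dicts, best first, with "conf" (0 to 1); they miss things now and then, are a little off and sometimes report something else, mostly with a low value. They report only what shows in the picture. A call takes as long as a camera call. They do not tell look-alikes from the thing itself.
- arm.look_for(label, picture): "centre" ([column, row] as shares, 0 to 1, of the picture: columns of its width, rows of its height, amid what is visible of it).
- arm.trace(label, picture): "region" (384x512 bool, what is visible of it) and "centre" ([column, row] as shares, 0 to 1, of the picture: columns of its width, rows of its height, amid what is visible of it).
- arm.place_of(label, picture): "centre" ([column, row] as shares, 0 to 1, of the picture: columns of its width, rows of its height: a listed point, or the origin of a listed thing).
The state is a dict: "clock": time; "joints": joint angles; "dq": joint speeds; "joint_efforts": joint torques, N m; "position": TCP position; "ee_rot": TCP orientation; "force": force on the tool from outside, world axes, zero at the start; "ft_torque": the same for the moment, N m; "width": opening from 0.0 (shut) to 1.0 (fully open); "gripper_force": force on a finger pad.
Only numpy, scipy, OpenCV 4.12 (cv2) and the standard library are available. Lean on these libraries where they do the work, as an engineer would, in place of code of your own. Each camera call takes 0.05 s, during which the arm holds its last target. There are 200 camera calls.

### The job

Take the key that stands alone in the single-hole wooden block and find its size on the step gauge: set it upright and square over the narrowest slot, feel gently whether it goes in, and work up slot by slot, never skipping one, until the first slot takes it. Leave it there, upright and fully home with its head down on the gauge, and let go; do not push hard, do not put it into any wider slot, and leave the spare keys and the rest of the bench alone.

Things in the scene. Friction and masses are not known exactly. Their poses are not given: they have to be found in the camera images.
- gauge: aluminium step gauge, block 68 (x) x 170 (y) mm, top 50 mm above the bench, on springs that give straight down 1 mm per 3 N, 9 mm at most. Six square-edged slots through it from above in a row along y, 26 mm pitch, each 36 mm long (x), narrowest at the +y end. Play of a tongue in its tightest slot 1.5 mm; the next is 2 mm too narrow. Home, the foot is 28 mm below the top. Origin: bench level
- slot0 (a point): centre of the mouth of the gauge's 7 mm slot, level with the gauge's top; axes as the gauge's
- slot1 (a point): centre of the mouth of the gauge's 10.5 mm slot, level with the gauge's top; axes as the gauge's
- slot2 (a point): centre of the mouth of the gauge's 14 mm slot, level with the gauge's top; axes as the gauge's
- slot3 (a point): centre of the mouth of the gauge's 17.5 mm slot, level with the gauge's top; axes as the gauge's
- slot4 (a point): centre of the mouth of the gauge's 21 mm slot, level with the gauge's top; axes as the gauge's
- slot5 (a point): centre of the mouth of the gauge's 24.5 mm slot, level with the gauge's top; axes as the gauge's
- cradle: wooden block 85 x 85 x 40 mm high, fixed, with a single round hole of 42 mm; the key to be gauged stands in it with its tongue in the hole and its head resting on the block's top. Origin: centre of the underside
- rack: wooden block 85 mm (x) by 185 mm (y) by 40 mm high, fixed, with two 42 mm holes 96 mm apart that hold the two spare keys in the same way. Origin: centre of the underside
- key_p: steel T key, 0.3 kg: head 60 (x) x 26 (y) x 36 mm, spanning z = 28 to 64 mm; under its middle a tongue 30 mm long (x), 28 mm deep and 12.5, 16 or 19.5 mm thick (y): one key of each, which is which is not known. Origin: centre of the tongue's foot, z up. One of the three, a different one each time, stands alone in the cradle, the others in the rack
- key_q: steel T key, 0.3 kg: head 60 (x) x 26 (y) x 36 mm, spanning z = 28 to 64 mm; under its middle a tongue 30 mm long (x), 28 mm deep and 12.5, 16 or 19.5 mm thick (y): one key of each, which is which is not known. Origin: centre of the tongue's foot, z up. One of the three, a different one each time, stands alone in the cradle, the others in the rack
- key_r: steel T key, 0.3 kg: head 60 (x) x 26 (y) x 36 mm, spanning z = 28 to 64 mm; under its middle a tongue 30 mm long (x), 28 mm deep and 12.5, 16 or 19.5 mm thick (y): one key of each, which is which is not known. Origin: centre of the tongue's foot, z up. One of the three, a different one each time, stands alone in the cradle, the others in the rack
- cup: paper coffee cup with black lid, 82 mm across, 110 mm high, loose. Origin: centre of the underside
- bracket_a: loose bent steel bracket, 45 x 35 x 34 mm. Origin: centre of its foot's underside
- bracket_b: loose bent steel bracket, 45 x 35 x 34 mm. Origin: centre of its foot's underside
There are look-alikes about, which are no part of the job. What is shaped like the key_q but pink or purple is not meant. What is shaped like the cradle but red or turquoise is not meant.

How it is judged:
On the way, in this order (a step that is already met when the one before it is completed fails the run):
1. a key is lifted clear out of its block (height (world z) of any of key_p, key_q, key_r above 0.045 m), for 0.1 s.
2. the key is felt on the narrowest slot (set square over it, within 6 mm across and 12 mm lengthwise, touching with more than 1 N) (((x of key_p in the frame of slot0 between -0.012 and 0.012 m and y of key_p in the frame of slot0 between -0.006 and 0.006 m and angle between the x axis of key_p and the x axis of gauge, either way round below 0.2 rad and contact force between key_p and gauge above 1 N and z of key_p in the frame of slot0 above -0.004 m) or (x of key_q in the frame of slot0 between -0.012 and 0.012 m and y of key_q in the frame of slot0 between -0.006 and 0.006 m and angle between the x axis of key_q and the x axis of gauge, either way round below 0.2 rad and contact force between key_q and gauge above 1 N and z of key_q in the frame of slot0 above -0.004 m) or (x of key_r in the frame of slot0 between -0.012 and 0.012 m and y of key_r in the frame of slot0 between -0.006 and 0.006 m and angle between the x axis of key_r and the x axis of gauge, either way round below 0.2 rad and contact force between key_r and gauge above 1 N and z of key_r in the frame of slot0 above -0.004 m))), for 0.02 s.
3. the key is felt on the second slot (set square over it, within 6 mm across and 12 mm lengthwise, touching with more than 1 N) (((x of key_p in the frame of slot1 between -0.012 and 0.012 m and y of key_p in the frame of slot1 between -0.006 and 0.006 m and angle between the x axis of key_p and the x axis of gauge, either way round below 0.2 rad and contact force between key_p and gauge above 1 N and z of key_p in the frame of slot1 above -0.004 m) or (x of key_q in the frame of slot1 between -0.012 and 0.012 m and y of key_q in the frame of slot1 between -0.006 and 0.006 m and angle between the x axis of key_q and the x axis of gauge, either way round below 0.2 rad and contact force between key_q and gauge above 1 N and z of key_q in the frame of slot1 above -0.004 m) or (x of key_r in the frame of slot1 between -0.012 and 0.012 m and y of key_r in the frame of slot1 between -0.006 and 0.006 m and angle between the x axis of key_r and the x axis of gauge, either way round below 0.2 rad and contact force between key_r and gauge above 1 N and z of key_r in the frame of slot1 above -0.004 m))), for 0.02 s.
4. the key is felt on the third slot or goes into it (set square over it, within 6 mm across and 12 mm lengthwise, touching with more than 1 N) (((x of key_p in the frame of slot2 between -0.012 and 0.012 m and y of key_p in the frame of slot2 between -0.006 and 0.006 m and angle between the x axis of key_p and the x axis of gauge, either way round below 0.2 rad and contact force between key_p and gauge above 1 N and z of key_p in the frame of slot2 above -0.004 m) or (x of key_q in the frame of slot2 between -0.012 and 0.012 m and y of key_q in the frame of slot2 between -0.006 and 0.006 m and angle between the x axis of key_q and the x axis of gauge, either way round below 0.2 rad and contact force between key_q and gauge above 1 N and z of key_q in the frame of slot2 above -0.004 m) or (x of key_q in the frame of slot2 between -0.012 and 0.012 m and y of key_q in the frame of slot2 between -0.006 and 0.006 m and angle between the x axis of key_q and the x axis of gauge, either way round below 0.2 rad and z of key_q in the frame of slot2 below -0.002 m) or (x of key_r in the frame of slot2 between -0.012 and 0.012 m and y of key_r in the frame of slot2 between -0.006 and 0.006 m and angle between the x axis of key_r and the x axis of gauge, either way round below 0.2 rad and contact force between key_r and gauge above 1 N and z of key_r in the frame of slot2 above -0.004 m))), for 0.02 s.
5. the key is felt on the fourth slot or goes into it, unless it is already 20 mm down in the third (set square over it, within 6 mm across and 12 mm lengthwise, touching with more than 1 N) (((x of key_p in the frame of slot3 between -0.012 and 0.012 m and y of key_p in the frame of slot3 between -0.006 and 0.006 m and angle between the x axis of key_p and the x axis of gauge, either way round below 0.2 rad and contact force between key_p and gauge above 1 N and z of key_p in the frame of slot3 above -0.004 m) or (x of key_p in the frame of slot3 between -0.012 and 0.012 m and y of key_p in the frame of slot3 between -0.006 and 0.006 m and angle between the x axis of key_p and the x axis of gauge, either way round below 0.2 rad and z of key_p in the frame of slot3 below -0.002 m) or (x of key_q in the frame of slot3 between -0.012 and 0.012 m and y of key_q in the frame of slot3 between -0.006 and 0.006 m and angle between the x axis of key_q and the x axis of gauge, either way round below 0.2 rad and contact force between key_q and gauge above 1 N and z of key_q in the frame of slot3 above -0.004 m) or (z of key_q in the frame of slot2 below -0.02 m and y of key_q in the frame of slot2 between -0.006 and 0.006 m and x of key_q in the frame of slot2 between -0.012 and 0.012 m) or (x of key_r in the frame of slot3 between -0.012 and 0.012 m and y of key_r in the frame of slot3 between -0.006 and 0.006 m and angle between the x axis of key_r and the x axis of gauge, either way round below 0.2 rad and contact force between key_r and gauge above 1 N and z of key_r in the frame of slot3 above -0.004 m))), for 0.02 s.
At the end, for the whole second after the job is handed in: the cradle's key is in the tightest slot that takes it: within 4 mm of the slot's centre across and 6 mm lengthwise, foot 25.5 mm or more below the gauge's top, upright within 0.06 rad, at rest, released; each spare key within 20 mm of where it stood (((x of key_p in the frame of slot3 between -0.006 and 0.006 m and y of key_p in the frame of slot3 between -0.004 and 0.004 m and z of key_p in the frame of slot3 below -0.0255 m and angle between key_p's own z axis and vertical below 0.06 rad and linear speed of key_p below 0.02 m/s and distance of each of key_q, key_r from where it was at the start of the episode below 0.02 m and horizontal distance between each of key_q, key_r and cradle above 0.08 m) or (x of key_q in the frame of slot2 between -0.006 and 0.006 m and y of key_q in the frame of slot2 between -0.004 and 0.004 m and z of key_q in the frame of slot2 below -0.0255 m and angle between key_q's own z axis and vertical below 0.06 rad and linear speed of key_q below 0.02 m/s and distance of each of key_p, key_r from where it was at the start of the episode below 0.02 m and horizontal distance between each of key_p, key_r and cradle above 0.08 m) or (x of key_r in the frame of slot4 between -0.006 and 0.006 m and y of key_r in the frame of slot4 between -0.004 and 0.004 m and z of key_r in the frame of slot4 below -0.0255 m and angle between key_r's own z axis and vertical below 0.06 rad and linear speed of key_r below 0.02 m/s and distance of each of key_p, key_q from where it was at the start of the episode below 0.02 m and horizontal distance between each of key_p, key_q and cradle above 0.08 m))); the robot touches nothing.
It fails at once if a key is pushed against the gauge with more than 30 N (contact force between any of key_p, key_q, key_r and gauge above 30 N).
It fails at once if the hand or the arm presses on the gauge with more than 30 N (contact force between any of the arm, the fingers and gauge above 30 N).
It fails at once if a key is let more than 6 mm down into a slot that is wider than the tightest one that takes it ((z of key_p in the frame of gauge below 0.044 m and y of key_p in the frame of gauge between -0.085 and -0.026 m and x of key_p in the frame of gauge between -0.018 and 0.018 m) or (z of key_q in the frame of gauge below 0.044 m and y of key_q in the frame of gauge between -0.085 and 0 m and x of key_q in the frame of gauge between -0.018 and 0.018 m) or (z of key_r in the frame of gauge below 0.044 m and y of key_r in the frame of gauge between -0.085 and -0.052 m and x of key_r in the frame of gauge between -0.018 and 0.018 m)).
It fails at once if the coffee cup or one of the two loose brackets is shifted by more than 30 mm (distance of any of cup, bracket_a, bracket_b from where it was at the start of the episode above 0.03 m).
It also fails if it takes over 64 s, if anything falls off the work surface, if the arm or the gripper's body presses on something with over 40 N, if the wrist force passes 120 N, or if a joint passes its speed limit or range.

## Working session

There is one attempt and no reset: what is moved stays moved. The work goes in short steps, Python scripts to look and compute and a tool call to move; the robot and the scene stay as the last step left them, time stands still between calls to the robot, and variables do not carry over. Pictures are saved under pics/ and viewed, at most 10 in all, crops included, and the job is handed in when it is done.

Besides the shell and the picture viewer there is one more tool, called as name(argument=value, ...) on one line, values as JSON. carry_out: Moves the arm, as the interface text tells. Its arguments: {"type":"object","properties":{"claw":{"type":"array","items":{"type":"number"}},"delta_pos":{"type":"array","items":{"type":"array","items":{"type":"number"}}},"angular":{"type":"array","items":{"type":"array","items":{"type":"number"}}},"force":{"type":"number"}},"required":["claw","delta_pos","angular"]}

```bash
mkdir -p pics; ls
cat > h.py <<'E'
import numpy as np,cv2
from cell import arm
from scipy.spatial.transform import Rotation as R
def save(p,n,crop=None,s=1):
    f=p["frame"][:,:,::-1]
    if crop: x0,y0,x1,y1=crop; f=f[y0:y1,x0:x1]
    cv2.imwrite("pics/"+n,cv2.resize(f,None,fx=s,fy=s,interpolation=cv2.INTER_CUBIC))
def px(c): return np.array([c[0]*512,c[1]*384])
def ray(p,uv):
    T=np.array(p["T"]);d=np.linalg.inv(p["mtx"])@np.array([uv[0],uv[1],1.]);d=T[:3,:3]@d
    return T[:3,3],d/np.linalg.norm(d)
def onz(p,uv,z):
    o,d=ray(p,uv);return o+d*(z-o[2])/d[2]
def proj(p,X):
    T=np.linalg.inv(np.array(p["T"]));c=T[:3,:3]@np.array(X)+T[:3,3];q=np.array(p["mtx"])@c;return q[:2]/q[2]
def tri(obs):
    A=np.zeros((3,3));b=np.zeros(3)
    for p,uv in obs:
        o,d=ray(p,uv);M=np.eye(3)-np.outer(d,d);A+=M;b+=M@o
    X=np.linalg.solve(A,b);return X,[np.linalg.norm(proj(p,X)-uv) for p,uv in obs]
E
python3 - <<'E'
from h import *
np.set_printoptions(precision=4,suppress=True)
print(arm.observe())
ps={n:arm.get_image(n) for n in("scene","side","wrist")}
f=np.hstack([ps["scene"]["frame"],ps["side"]["frame"]])
for n,p in ps.items():
    save(p,f"a_{n}.png",s=1.5)
    print(n,p["T"],p["mtx"][0])
    for l in("gauge","cradle","rack","key_p","key_q","key_r","slot0","slot5"):
        r=arm.place_of(l,p)
        print(l,[(np.round(px(d["centre"])).tolist(),round(d["conf"],2)) for d in r[:5]])
E
```

```text
pics
{'clock': 0.0, 'joints': array([-1.2676,  0.4352,  0.025 ,  1.5741, -0.0116,  1.134 , -0.0751]), 'dq': array([ 0.    ,  0.    , -0.001 ,  0.0006,  0.001 , -0.    , -0.0011]), 'joint_efforts': array([ -0.0002, -66.7855,   0.9848, -31.4462,  -0.0605,   0.0427,
         0.0002]), 'position': array([0.2466, 0.5737, 0.2259]), 'ee_rot': array([-0.6331, -3.077 ,  0.0026]), 'force': array([-0.8209,  0.198 ,  0.7416]), 'ft_torque': array([-0.0017,  0.0267,  0.0348]), 'gripper_force': 0.0, 'width': 0.9985657988954049}
scene [[ 0.7515  0.4272 -0.5028  1.0009]
 [ 0.6597 -0.4731  0.5839 -0.4481]
 [ 0.0116 -0.7705 -0.6374  0.6229]
 [ 0.      0.      0.      1.    ]] [380.9481   0.     252.8293]
gauge []
cradle [([154.0, 216.0], 0.73), ([244.0, 179.0], 0.62), ([315.0, 158.0], 0.55)]
rack [([335.0, 199.0], 0.58)]
key_p [([247.0, 174.0], 0.88), ([222.0, 153.0], 0.84), ([325.0, 208.0], 0.67), ([253.0, 209.0], 0.67), ([343.0, 186.0], 0.61)]
key_q [([247.0, 174.0], 0.88), ([222.0, 153.0], 0.84), ([325.0, 208.0], 0.67), ([253.0, 209.0], 0.67), ([343.0, 186.0], 0.61)]
key_r [([247.0, 174.0], 0.88), (
[... 841 characters left out ...]
), ([300.0, 236.0], 0.89), ([173.0, 274.0], 0.71), ([366.0, 264.0], 0.71)]
key_r [([250.0, 208.0], 0.97), ([182.0, 234.0], 0.9), ([300.0, 236.0], 0.89), ([173.0, 274.0], 0.71), ([366.0, 264.0], 0.71)]
slot0 [([257.0, 152.0], 0.94), ([257.0, 136.0], 0.92), ([258.0, 159.0], 0.9), ([257.0, 145.0], 0.78), ([258.0, 139.0], 0.61)]
slot5 [([257.0, 152.0], 0.94), ([257.0, 136.0], 0.92), ([258.0, 159.0], 0.9), ([257.0, 145.0], 0.78), ([258.0, 139.0], 0.61)]
wrist [[ 0.3951  0.8759  0.2771  0.1715]
 [ 0.9187 -0.376  -0.1214  0.6059]
 [-0.0021  0.3025 -0.9531  0.3838]
 [ 0.      0.      0.      1.    ]] [334.3304   0.     254.9524]
gauge []
cradle []
rack []
key_p []
key_q []
key_r []
slot0 []
slot5 []
```

View pics/a_scene.png

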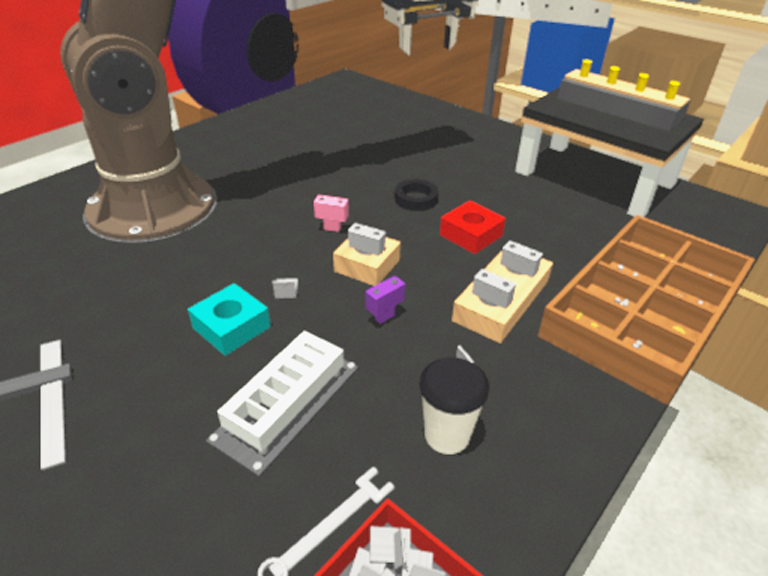

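View pics/a_side.png

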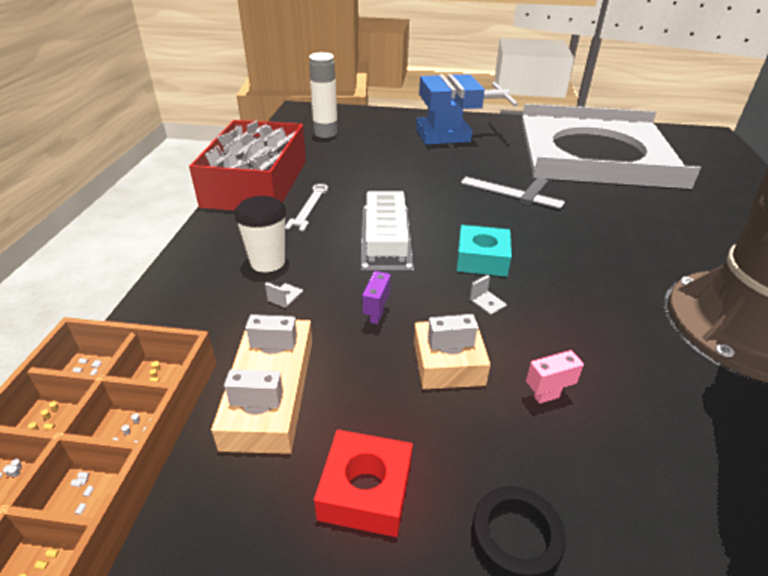

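The scene picture shows the wooden single-hole cradle with a grey key at about (245,160) of 512x384. The side view has it at (302,222).

Look-alikes, in scene pixels:
- pink key (221,141)
- purple key (257,199)
- spare keys in the two-hole rack (330,192) and (348,172)
- turquoise block (153,212)
- red block (315,150)

I choose the grey key in the wooden single-hole block. The gauge is at scene (190,260) and side (257,152).

Run:
```python
from h import *
np.set_printoptions(precision=4,suppress=True)
a=arm.get_image("scene");b=arm.get_image("side")
save(a,"b_crop.png",(205,110,305,220),5)
for n,u,v in [("key foot",(247,174),(300,236)),("cradle org",(244,179),(298,238)),("spare1",(325,208),(173,274)),("spare2",(343,186),(182,234)),("rack",(335,199),(181,261)),("purple",(253,209),(250,208))]:
    print(n,*tri([(a,np.array(u)),(b,np.array(v))]))
for nm,p in(("scene",a),("side",b)):
    for l in("key_p","gauge","cradle"):
        for d in arm.trace(l,p)[:6]:
            m=d["region"].astype(np.uint8);c=px(d["centre"])
            col=p["frame"][d["region"]].mean(0)
            print(nm,l,c.round(1),round(d["conf"],2),m.sum(),col.round())
    print(nm,"slots",[(px(d["centre"]).round(1).tolist(),round(d["conf"],2)) for d in arm.place_of("slot0",p)])
```

```text
key foot [0.4622 0.1459 0.0149] [np.float64(2.0336801673267213), np.float64(2.6316975722465275)]
cradle org [0.4628 0.137  0.0017] [np.float64(0.9467168142660105), np.float64(1.2027131263566602)]
spare1 [ 0.6861  0.2277 -0.0331] [np.float64(7.06706085935244), np.float64(9.185123745644741)]
spare2 [0.6928 0.2162 0.0575] [np.float64(5.867045175407444), np.float64(7.447269157620711)]
rack [0.6857 0.2293 0.0008] [np.float64(0.8936137935482568), np.float64(1.1596317556868827)]
purple [0.569  0.0602 0.008 ] [np.float64(1.53502907333677), np.float64(1.6066401996357802)]
scene key_p [350.2 173.3] 0.75 497 [185. 182. 173.]
scene key_p [255.5 199.7] 0.75 519 [135.  71. 161.]
scene key_p [326.2 193.9] 0.69 561 [187. 184. 175.]
scene key_p [249.1 162.2] 0.65 424 [183. 180. 173.]
scene key_p [220.6 139.6] 0.56 432 [219. 139. 162.]
scene cradle [242.7 175.8] 0.78 813 [214. 183. 127.]
scene cradle [313.7 149.3] 0.6 982 [209.  37.  30.]
scene cradle [151.4 211.1] 0.59 1642 [ 15. 186. 178.]
scene cradle [248.7 160.6] 0.57 417 [181. 179. 173.]
scene slots [([194.6, 249.0], 0.9), ([185.8, 255.7], 0.9), ([207.4, 234.5], 0.89), ([172.9, 262.6], 0.71), ([199.0, 238.8], 0.62)]
side key_p [367.4 251.6] 0.91 848 [228. 150. 175.]
side key_p [169.5 257.9] 0.87 945 [199. 186. 182.]
side key_p [301.5 221.1] 0.81 723 [190. 179. 176.]
side key_p [249.8 195.6] 0.72 474 [142.  78. 164.]
side key_p [179.4 222.5] 0.68 775 [195. 183. 179.]
side key_p [259.9 150.2] 0.62 1052 [240. 238. 236.]
side cradle [321.7 163.8] 0.79 1034 [ 67. 194. 189.]
side cradle [298.5 242.8] 0.78 1304 [227. 196. 149.]
side cradle [245.  329.4] 0.58 3380 [230.  59.  55.]
side slots [([258.9, 141.7], 0.88), ([253.7, 140.0], 0.87), ([255.0, 136.1], 0.82), ([257.0, 153.5], 0.6), ([256.6, 130.3], 0.58), ([257.7, 155.8], 0.55)]
```

View pics/b_crop.png

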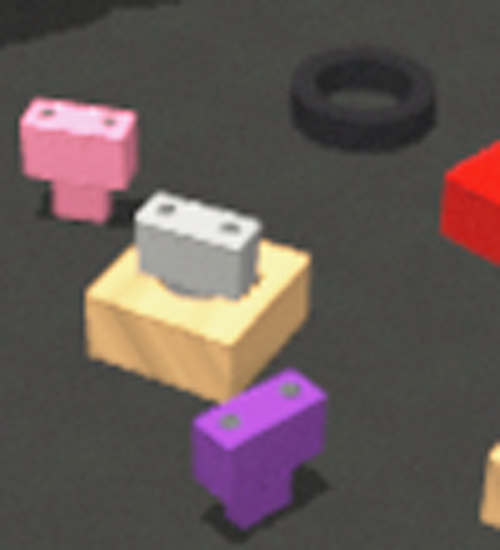

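The crop confirms it: the grey key is in the wooden single-hole block, with purple and pink beside it. Next I move the wrist camera over it.

```bash
cat >> h.py <<'E'
def state():
    s=arm.observe();return s,np.array(s["position"]),R.from_rotvec(s["ee_rot"])
def plan(target,yaw=None):
    """yaw: world angle of tool x axis (tool down). Prints the shift (cm) in present tool axes, and z turn."""
    s,p,r=state();M=r.as_matrix()
    print("t",round(s["clock"],2),"pos",p.round(4),"toolx",M[:,0].round(3),"toolz",M[:,2].round(4),"F",np.round(s["force"],2),"w",round(s["width"]*91.8,1),"g",round(s["gripper_force"],1))
    print("shift cm",(M.T@(np.array(target)-p)*100).round(2))
    if yaw is not None:
        T=np.array([[np.cos(yaw),np.sin(yaw),0],[np.sin(yaw),-np.cos(yaw),0],[0,0,-1]]).T
        T=np.column_stack([[np.cos(yaw),np.sin(yaw),0],[np.sin(yaw),-np.cos(yaw),0],[0,0,-1]])
        print("turn",R.from_matrix(M.T@T).as_rotvec().round(4))
E
python3 - <<'E'
from h import *
np.set_printoptions(precision=4,suppress=True)
p=arm.get_image("wrist");s,q,r=state()
M=r.as_matrix();T=np.array(p["T"]);print(M);print("cam in tool",M.T@(T[:3,3]-q),"\n",M.T@T[:3,:3])
plan([.46,.10,.30],np.pi);plan([.46,.10,.30],0)
a=arm.get_image("scene");b=arm.get_image("side")
print(tri([(a,np.array((248,146.))),(b,np.array((302,212.)))]))
# gauge top centre guesses
print(onz(a,(188,255),.05),onz(b,(257,141),.05),onz(a,(307/1.5,337/1.5),.05),onz(b,(257,193/1.5),.05))
E
```

```text
[[-0.9188  0.3948  0.    ]
 [ 0.3948  0.9188  0.    ]
 [ 0.      0.     -1.    ]]
cam in tool [ 0.0816 -0.0004 -0.1577] 
 [[-0.0003 -0.9532 -0.3024]
 [ 1.     -0.0001 -0.0008]
 [ 0.0007 -0.3024  0.9532]]
t 1.9 pos [0.2467 0.5742 0.2268] toolx [-0.919  0.395  0.   ] toolz [ 0.  0. -1.] F [ 0.05  0.19 -0.16] w 92.2 g 0.0
shift cm [-38.32 -35.15  -7.33]
turn [ 0.     -0.     -0.4058]
t 1.9 pos [0.2467 0.5742 0.2268] toolx [-0.919  0.395  0.   ] toolz [ 0.  0. -1.] F [ 0.05  0.19 -0.16] w 92.2 g 0.0
shift cm [-38.32 -35.15  -7.33]
turn [-0.     -0.0001  2.7357]
(array([0.4611, 0.1571, 0.0937]), [np.float64(0.13719763235781463), np.float64(0.18491130975333883)])
[ 0.5879 -0.159   0.05  ] [ 0.5852 -0.1644  0.05  ] [ 0.5511 -0.0802  0.05  ] [ 0.5938 -0.2332  0.05  ]
```

```bash
python3 -c "
from h import *
plan([.45,.02,.30],np.pi)"
```

```text
t 2.0 pos [0.2467 0.5743 0.2267] toolx [-0.919  0.395  0.   ] toolz [-0.e+00  1.e-04 -1.e+00] F [ 0.08 -0.8  -0.72] w 92.0 g 0.0
shift cm [-40.56 -42.9   -7.33]
turn [ 1.000e-04 -0.000e+00 -4.059e-01]
```

carry_out(claw=[7,7,7,7,7,7,7,7,7,7,7,7,7,7,7,7,7,7,7,7], delta_pos=[[-2.7,-2.86,-0.49],[-2.7,-2.86,-0.49],[-2.7,-2.86,-0.49],[-2.7,-2.86,-0.49],[-2.7,-2.86,-0.49],[-2.7,-2.86,-0.49],[-2.7,-2.86,-0.49],[-2.7,-2.86,-0.49],[-2.7,-2.86,-0.49],[-2.7,-2.86,-0.49],[-2.7,-2.86,-0.49],[-2.7,-2.86,-0.49],[-2.7,-2.86,-0.49],[-2.7,-2.86,-0.49],[-2.7,-2.86,-0.49],[0,0,0],[0,0,0],[0,0,0],[0,0,0],[0,0,0]], angular=[[0,0,0],[0,0,0],[0,0,0],[0,0,0],[0,0,0],[0,0,0],[0,0,0],[0,0,0],[0,0,0],[0,0,0],[0,0,0],[0,0,0],[0,0,0],[0,0,0],[0,0,0],[0,0,-0.1],[0,0,-0.1],[0,0,-0.1],[0,0,-0.106],[0,0,0]])

```text
clock: 4.0
position: [0.4494, 0.0201, 0.3003]
ee_rot: [-0.003, 3.141, 0.0]
force: [-0.4, 0.3, 0.5]
width: 0.761
gripper_force: 0.0
```

Run:
```python
from h import *
np.set_printoptions(precision=4,suppress=True)
plan([.46,.14,.15],np.pi)
p=arm.get_image("wrist");save(p,"c_w.png",s=1.5)
for l in("key_p","gauge","cradle","slot0"):
    print(l,[(px(d["centre"]).round(1).tolist(),round(d["conf"],2)) for d in arm.place_of(l,p)])
for n,X in(("keytop",[.462,.145,.076]),("g0",[.585,-.09,.05]),("g5",[.585,-.24,.05])): print(n,proj(p,X))
```

```text
t 4.0 pos [0.4494 0.0201 0.3003] toolx [-1.    -0.002 -0.   ] toolz [ 0.0003  0.0002 -1.    ] F [-0.41  0.27  0.51] w 69.9 g 0.0
shift cm [-1.07 11.98 15.04]
turn [0.0002 0.0003 0.0017]
key_p [([384.3, 52.7], 0.72), ([345.4, 152.8], 0.66), ([284.9, 224.9], 0.63)]
gauge [([138.2, 233.7], 0.96)]
cradle [([478.0, 207.4], 0.76), ([345.4, 151.3], 0.71), ([158.0, 112.1], 0.59), ([345.5, 151.2], 0.28), ([119.0, 250.9], 0.19)]
slot0 [([137.1, 243.8], 0.97), ([172.7, 243.8], 0.9), ([154.8, 245.6], 0.8), ([118.4, 249.4], 0.77), ([98.1, 252.5], 0.67), ([80.5, 255.0], 0.62)]
keytop [361.9473 166.5782]
g0 [174.4505 249.694 ]
g5 [ 64.1439 249.5369]
```

View pics/c_w.png

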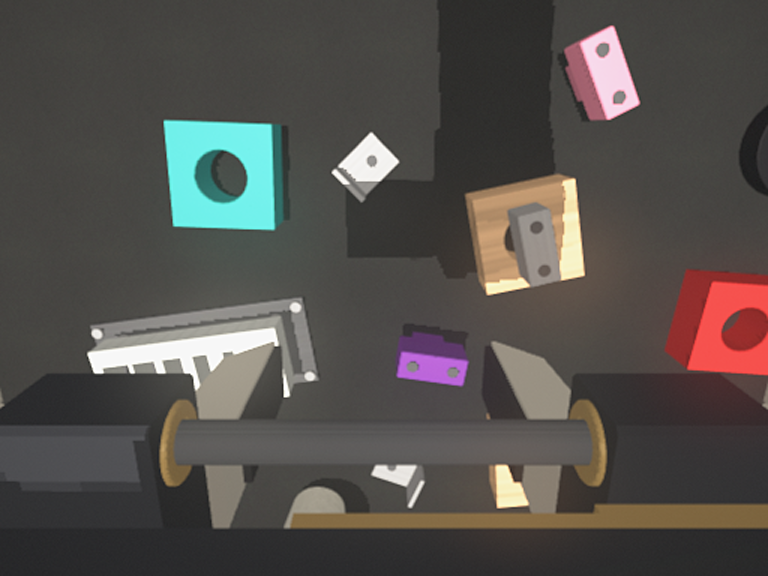

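The wrist view shows the grey key top at (360,166), its holes at (357,151) and (363,180), so its yaw is about +0.19. The gauge at lower left, (130,240), is half hidden by the fingers, so I'll view it from further out.

carry_out(claw=[7,7,7,7,7,7,7,7], delta_pos=[[-3,-3,0.5],[-3,-3,0.5],[-3,-3,0.5],[-3,-3,0.5],[-3,-3,0.5],[-2,-3,0.5],[0,0,0],[0,0,0]], angular=[[0,0,0],[0,0,0],[0,0,0],[0,0,0],[0,0,0],[0,0,0],[0,0,0],[0,0,0]])

```text
clock: 5.05
position: [0.6194, -0.1604, 0.2695]
ee_rot: [-0.004, -3.14, 0.0]
force: [0.7, -0.3, 0.9]
width: 0.761
gripper_force: 0.0
```

```bash
cat >> h.py <<'E'
def gauge_pts(p):
    out=[(px(d["centre"]),d["conf"]) for d in arm.place_of("slot0",p) if d["conf"]>.4]
    return sorted(out,key=lambda t:-t[0][0])
E
python3 - <<'E'
from h import *
np.set_printoptions(precision=4,suppress=True)
plan([.46,.14,.15],np.pi)
p=arm.get_image("wrist");save(p,"d_w.png",s=1.5)
for c,k in gauge_pts(p): print(c.round(1),round(k,2),onz(p,c,.05))
import pickle;pickle.dump(p,open("d.pkl","wb"))
for d in arm.trace("gauge",p)[:2]:
    m=d["region"].astype(np.uint8); cn,_=cv2.findContours(m,0,2);c=max(cn,key=cv2.contourArea);print(d["conf"],cv2.minAreaRect(c))
E
```

```text
t 5.05 pos [ 0.6194 -0.1604  0.2695] toolx [-1.     0.002  0.001] toolz [-0.0013 -0.0002 -1.    ] F [ 0.72 -0.29  0.88] w 69.9 g 0.0
shift cm [15.99 30.01 11.96]
turn [-0.0002 -0.0013 -0.0023]
[320.  119.7] 0.66 [ 0.5772 -0.089   0.05  ]
[293.9 121.5] 0.78 [ 0.5791 -0.1179  0.05  ]
[273.8 127.5] 0.71 [ 0.5856 -0.1402  0.05  ]
[250.  128.1] 0.73 [ 0.5862 -0.1668  0.05  ]
[224.8 131.5] 0.8 [ 0.5899 -0.1952  0.05  ]
[205.2 136.9] 0.83 [ 0.596  -0.2175  0.05  ]
0.73 ((260.3122863769531, 125.9136962890625), (64.48644256591797, 155.57354736328125), 81.78722381591797)
```

View pics/d_w.png

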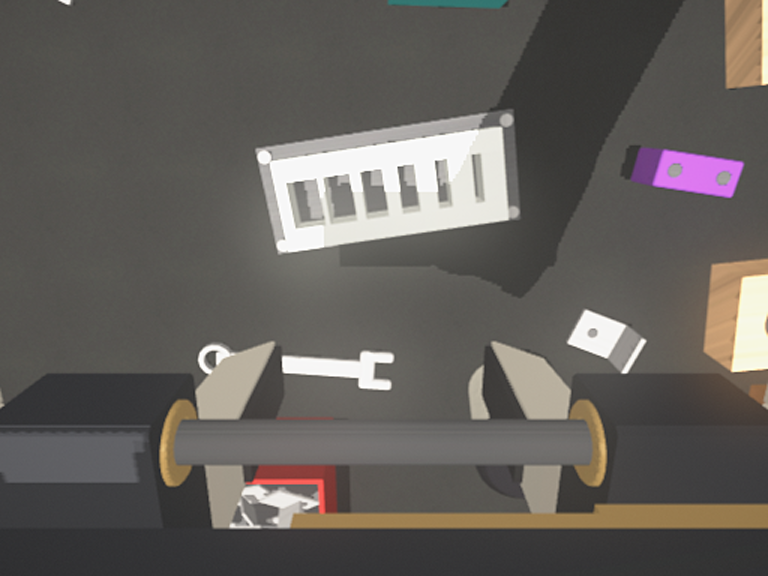

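The gauge is fully visible. The narrow slot is at (318,119) of 512x384 and the widest at (206,135), and its long axis is tilted about 0.14 rad. I'll take a second view and fit the pose to the slot edges.

carry_out(claw=[7,7,7,7,7], delta_pos=[[0,4,0],[0,4,0],[0,4,0],[0,0,0],[0,0,0]], angular=[[0,0,0],[0,0,0],[0,0,0],[0,0,0],[0,0,0]])

```text
clock: 5.7
position: [0.6192, -0.0374, 0.2707]
ee_rot: [-0.007, 3.141, 0.001]
force: [-0.2, -0.5, 0.5]
width: 0.759
gripper_force: 0.0
```

```bash
cat > fit.py <<'E'
from h import *
import pickle
from scipy.optimize import minimize
from scipy.ndimage import map_coordinates
W=[7,10.5,14,17.5,21,24.5]
def seg(rect):
    cx,cy,lx,ly=rect;x0,x1,y0,y1=cx-lx/2,cx+lx/2,cy-ly/2,cy+ly/2
    t=np.linspace(.06,.94,40)[:,None];c=np.array([[x0,y0],[x1,y0],[x1,y1],[x0,y1]])
    return np.vstack([c[i]+t*(c[(i+1)%4]-c[i]) for i in range(4)])
PTS=np.vstack([seg((0,65-26*i,36,W[i])) for i in range(6)]+[seg((0,0,68,170))])/1000
def prep(p,s):
    g=cv2.cvtColor(p["frame"],cv2.COLOR_RGB2GRAY).astype(np.float32)
    g=cv2.GaussianBlur(g,(0,0),s);m=np.hypot(cv2.Sobel(g,-1,1,0),cv2.Sobel(g,-1,0,1));return np.minimum(m,np.percentile(m,98))
def score(v,ps,ms):
    x,y,a,z=v;c,s=np.cos(a),np.sin(a)
    X=np.column_stack([x+c*PTS[:,0]-s*PTS[:,1],y+s*PTS[:,0]+c*PTS[:,1],np.full(len(PTS),z)])
    t=0
    for p,m in zip(ps,ms):
        T=np.linalg.inv(np.array(p["T"]));q=(X@T[:3,:3].T+T[:3,3])@np.array(p["mtx"]).T;q=q[:,:2]/q[:,2:]
        t+=map_coordinates(m,[q[:,1],q[:,0]],order=1).mean()
    return -t
def fit(ps,v0,freez=False):
    v=np.array(v0,float)
    for s,st in((2.5,[.006,.006,.03,.004]),(1.2,[.003,.003,.015,.002]),(.7,[.0015,.0015,.008,.001])):
        ms=[prep(p,s) for p in ps]
        f=lambda u:score(np.r_[u,v[3]] if not freez else u,ps,ms)
        n=4 if freez else 3
        b=None
        for k in range(6):
            r=np.random.default_rng(k).normal(size=n)*(k>0)
            S=v[:n]+np.vstack([np.zeros(n),np.diag(st[:n])])+r*np.array(st[:n])*.7
            o=minimize(f,S[0],method="Nelder-Mead",options=dict(initial_simplex=S,xatol=1e-5,fatol=1e-4))
            if b is None or o.fun<b.fun:b=o
        v[:n]=b.x
    return v,b.fun
E
python3 - <<'E'
from fit import *
np.set_printoptions(precision=4,suppress=True)
plan([.53,.13,.22],np.pi)
d=pickle.load(open("d.pkl","rb"));e=arm.get_image("wrist");pickle.dump(e,open("e.pkl","wb"))
sc=arm.get_image("scene");pickle.dump(sc,open("sc.pkl","wb"))
G=[(onz(e,c,.05).round(4),round(k,2)) for c,k in gauge_pts(e)];print(G)
v0=[.586,-.154,.14,.05]
for nm,ps in(("d",[d]),("e",[e]),("scene",[sc]),("de",[d,e])): print(nm,*fit(ps,v0))
v,_=fit([d,e],v0,True);print("free z",v)
v,_=fit([d,e],v0)
f=d["frame"][:,:,::-1].copy();f=cv2.resize(f[50:190,150:370],None,fx=3.6,fy=3.6)
c,s=np.cos(v[2]),np.sin(v[2])
for a in PTS:
    q=proj(d,[v[0]+c*a[0]-s*a[1],v[1]+s*a[0]+c*a[1],v[3]]);q=(q-[150,50]+.5)*3.6;cv2.circle(f,(int(q[0]),int(q[1])),1,(0,0,255),-1)
cv2.imwrite("pics/d_fit.png",f)
E
```

```text
t 5.7 pos [ 0.6192 -0.0374  0.2707] toolx [-1.    -0.004 -0.001] toolz [ 0.0006  0.0008 -1.    ] F [-0.19 -0.53  0.52] w 69.7 g 0.0
shift cm [ 8.85 16.77  5.08]
turn [0.0008 0.0006 0.0042]
[(array([ 0.5748, -0.0899,  0.05  ]), 0.76), (array([ 0.5767, -0.119 ,  0.05  ]), 0.83), (array([ 0.5814, -0.1403,  0.05  ]), 0.85), (array([ 0.5897, -0.1685,  0.05  ]), 0.7), (array([ 0.5888, -0.192 ,  0.05  ]), 0.9), (array([ 0.5931, -0.2182,  0.05  ]), 0.56)]
d [ 0.5854 -0.1552  0.144   0.05  ] -174.2498016357422
e [ 0.5851 -0.156   0.144   0.05  ] -256.25323486328125
scene [ 0.6041 -0.1725  0.1439  0.05  ] -116.01642608642578
de [ 0.5852 -0.1556  0.1439  0.05  ] -420.21649169921875
free z [ 0.5851 -0.1555  0.1437  0.051 ]
```

View pics/d_fit.png

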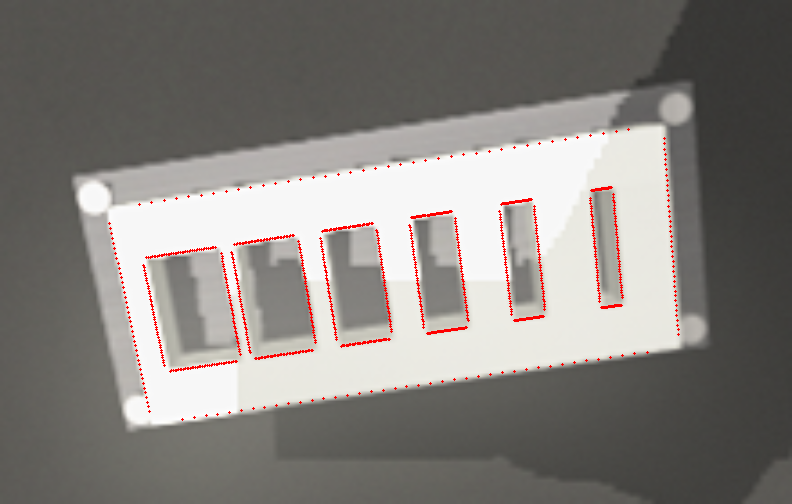

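The fit lies exactly on the slot edges: gauge centre (0.585, -0.1555), yaw 0.144, and a free height of 51 mm against the stated 50. Now a close view of the key.

carry_out(claw=[7,7,7,7,7,7], delta_pos=[[2.2,4.2,1.2],[2.2,4.2,1.2],[2.2,4.2,1.3],[2.2,4.2,1.3],[0,0,0],[0,0,0]], angular=[[0,0,0],[0,0,0],[0,0,0],[0,0,0],[0,0,0],[0,0,0]])

```text
clock: 6.45
position: [0.5311, 0.1283, 0.2202]
ee_rot: [0.002, -3.141, 0.0]
force: [0.4, -1.5, 0.7]
width: 0.759
gripper_force: 0.0
```

Run:
```python
from h import *
import pickle
np.set_printoptions(precision=4,suppress=True)
p=arm.get_image("wrist");pickle.dump(p,open("k.pkl","wb"))
plan([.462,.145,.2],np.pi)
q=proj(p,[.462,.145,.076]);print(q)
x,y=int(q[0])-70,max(0,int(q[1])-60);print("crop origin",x,y);save(p,"k.png",(x,y,x+140,y+110),5)
for l in("key_p","cradle"):
  for d in arm.trace(l,p)[:3]:
    m=d["region"].astype(np.uint8);cn,_=cv2.findContours(m,0,2);c=max(cn,key=cv2.contourArea);print(l,round(d["conf"],2),cv2.minAreaRect(c))
  print([(px(d["centre"]).round(1),round(d["conf"],2)) for d in arm.place_of(l,p)][:3])
```

```text
t 6.5 pos [0.5319 0.127  0.2206] toolx [-1.     0.001 -0.001] toolz [ 0.0007 -0.0004 -1.    ] F [-0.01  0.91  0.24] w 69.9 g 0.0
shift cm [7.   1.8  2.05]
turn [-0.0004  0.0007 -0.0011]
[275.1873  97.5568]
crop origin 205 37
key_p 0.97 ((271.82354736328125, 95.29411315917969), (70.82038879394531, 30.559486389160156), 75.96376037597656)
key_p 0.9 ((298.5, 325.5), (31.0, 25.0), 90.0)
key_p 0.82 ((192.117919921875, 203.61570739746094), (60.927467346191406, 37.4023323059082), 7.594644546508789)
[(array([295.5, 286.6]), 0.82), (array([270.1,  91.9]), 0.72), (array([201.7, 186.7]), 0.63)]
cradle 0.95 ((272.1703186035156, 92.5804443359375), (92.2835922241211, 90.52533721923828), 78.40782928466797)
cradle 0.85 ((34.49999237060547, 42.99999237060547), (68.99998474121094, 85.99998474121094), -0.0)
cradle 0.65 ((456.2828369140625, 173.3893585205078), (106.0173568725586, 84.37931060791016), 5.19442892074585)
[(array([444.3, 168.7]), 0.78), (array([26.2, 42.2]), 0.63), (array([138.7,  33. ]), 0.33)]
```

View pics/k.png

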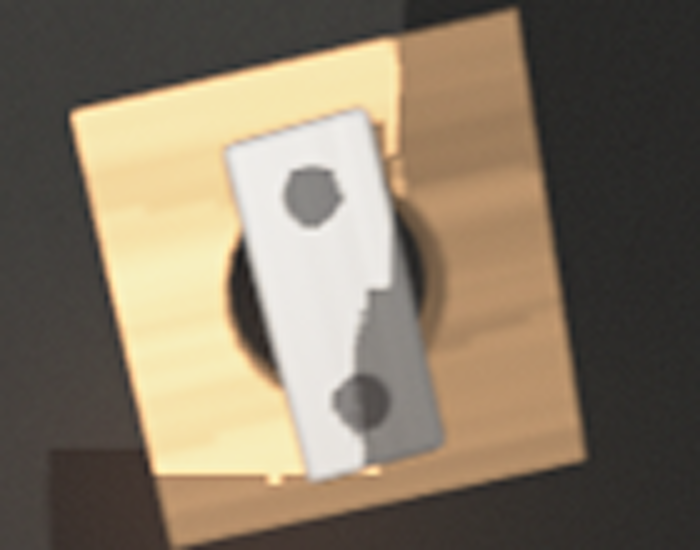

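The crop shows the key top's corners at crop (227,148), (363,107), (442,442) and (313,482), on the wooden single-hole block.

Run:
```python
from h import *
import pickle
np.set_printoptions(precision=4,suppress=True)
p=pickle.load(open("k.pkl","rb"));sc=pickle.load(open("sc.pkl","rb"));b=arm.get_image("side")
C=np.array([(227,148),(363,107),(442,442),(313,482)])/5+[205,37]-.4
ctr=C.mean(0)
print("tri",tri([(p,ctr),(sc,np.array((244.8,154.4))),(b,np.array((302,214.5)))]))
X=np.array([onz(p,c,.076) for c in C]);print(X,X.mean(0))
a=X[3]+X[2]-X[0]-X[1];e=[np.linalg.norm(X[i]-X[(i+1)%4]) for i in range(4)];print("yaw",np.arctan2(a[1],a[0]),"edges",e)
K=np.array([(70,110),(520,8),(587,460),(172,548)])/5+[205,37]-.4
Y=np.array([onz(p,c,.04) for c in K]);a=Y[3]+Y[2]-Y[0]-Y[1];print("cradle",Y.mean(0),np.arctan2(a[1],a[0]),[np.linalg.norm(Y[i]-Y[(i+1)%4]) for i in range(4)])
x=X.mean(0);yaw=np.arctan2(*(lambda a:(a[1],a[0]))(X[3]+X[2]-X[0]-X[1]))
plan([x[0],x[1],.11],np.pi+yaw)
```

```text
tri (array([0.4606, 0.1432, 0.0749]), [np.float64(1.2478056805319786), np.float64(0.7596750803620106), np.float64(0.6794730120606165)])
[[0.4363 0.1231 0.076 ]
 [0.4298 0.1461 0.076 ]
 [0.4857 0.1614 0.076 ]
 [0.4928 0.1384 0.076 ]] [0.4611 0.1422 0.076 ]
yaw 0.26559236575134987 edges [np.float64(0.023872752602533586), np.float64(0.057967939257781785), np.float64(0.02406370306060773), np.float64(0.058570741871907354)]
cradle [0.4608 0.1439 0.04  ] 0.2109577329086786 [np.float64(0.08598270747083288), np.float64(0.08514720364974687), np.float64(0.08544129332960541), np.float64(0.0854032599089969)]
t 6.75 pos [0.5322 0.1267 0.2205] toolx [-1.     0.002 -0.001] toolz [ 0.0007 -0.0002 -1.    ] F [-0.84 -0.57  0.47] w 70.3 g 0.0
shift cm [ 7.11  1.53 11.05]
turn [-0.0002  0.0007 -0.268 ]
```

carry_out(claw=[6,6,6,6,6,6,6], delta_pos=[[2.4,0.5,3.7],[2.4,0.5,3.7],[2.3,0.53,3.65],[0,0,0],[0,0,0],[0,0,0],[0,0,0]], angular=[[0,0,0],[0,0,0],[0,0,0],[0,0,-0.134],[0,0,-0.134],[0,0,0],[0,0,0]])

```text
clock: 7.45
position: [0.4611, 0.143, 0.11]
ee_rot: [-0.412, 3.114, 0.0]
force: [-0.0, -1.0, -0.0]
width: 0.65
gripper_force: 0.0
```

```bash
python3 -c "
from h import *
plan([.4608,.1427,.047],np.pi+.2656)"
```

```text
t 7.45 pos [0.4611 0.143  0.11  ] toolx [-0.966 -0.26  -0.001] toolz [ 6.e-04  4.e-04 -1.e+00] F [-0.02 -0.99 -0.04] w 59.7 g 0.0
shift cm [ 0.04 -0.03  6.3 ]
turn [ 0.0002  0.0007 -0.0027]
```

Down, grip at 35 N, then lift 10 cm.

carry_out(claw=[6,6,6,6,0.5,0.5,0.5,0.5,0.5,0.5,0.5], delta_pos=[[0,0,2.5],[0,0,2.5],[0,0,1.3],[0,0,0],[0,0,0],[0,0,0],[0,0,0],[0,0,0],[0,0,0],[0,0,0],[0,0,0]], angular=[[0,0,0],[0,0,0],[0,0,0],[0,0,0],[0,0,0],[0,0,0],[0,0,0],[0,0,0],[0,0,0],[0,0,0],[0,0,0]], force=35)

```text
clock: 8.55
position: [0.4607, 0.1437, 0.0472]
ee_rot: [-0.42, 3.113, 0.001]
force: [-1.1, -0.4, 7.1]
width: 0.283
gripper_force: 35.0
```

```bash
python3 -c "
from h import *
plan([.4608,.1427,.047],np.pi+.2656)"
```

```text
t 8.55 pos [0.4607 0.1437 0.0472] toolx [-0.964 -0.265 -0.001] toolz [ 5.e-04  5.e-04 -1.e+00] F [-1.1  -0.43  7.14] w 26.0 g 35.0
shift cm [ 0.01 -0.1   0.02]
turn [0.0003 0.0006 0.0025]
```

The grasp is good at 26.0 mm. I lift, then turn the key end-on to the scene camera to read the tongue's thickness as a cross-check.

carry_out(claw=[0.5,0.5,0.5,0.5,0.5,0.5,0.5,0.5,0.5,0.5,0.5,0.5,0.5,0.5,0.5,0.5], delta_pos=[[0,0,-2],[0,0,-4],[0,0,-4],[0,0,-4],[-2.7,-4,0],[-2.7,-4,0],[-2.7,-4,0],[0,0,0],[0,0,0],[0,0,0],[0,0,0],[0,0,0],[0,0,0],[0,0,0],[0,0,0],[0,0,0]], angular=[[0,0,0],[0,0,0],[0,0,0],[0,0,0],[0,0,0],[0,0,0],[0,0,0],[0,0,0.14],[0,0,0.14],[0,0,0.14],[0,0,0.14],[0,0,0.14],[0,0,0.14],[0,0,0.14],[0,0,0.14],[0,0,0]])

```text
clock: 10.15
position: [0.5696, 0.0495, 0.186]
ee_rot: [-1.3, -2.858, 0.002]
force: [0.1, -0.3, -4.8]
width: 0.283
gripper_force: 35.0
```

Run:
```python
from h import *
np.set_printoptions(precision=4,suppress=True)
p=arm.get_image("scene")
s,q,r=state();u0=proj(p,q+[0,0,-.03]);print(u0)
x,y=int(u0[0])-50,int(u0[1])-50;print(x,y);save(p,"t.png",(x,y,x+100,y+90),6)
g=[.5852,-.1556];a=.144;y0=.065
t=np.array([g[0]-np.sin(a)*y0,g[1]+np.cos(a)*y0,.13]);print(t)
plan(t,np.pi+a)
```

```text
[252.2652 160.7909]
202 110
[ 0.5759 -0.0913  0.13  ]
t 10.2 pos [0.5697 0.0494 0.1861] toolx [-0.661  0.75   0.001] toolz [-0.0015 -0.0006 -1.    ] F [-0.2   0.04 -3.61] w 26.0 g 35.0
shift cm [-10.97  -8.83   5.61]
turn [-0.0011 -0.0012 -0.9928]
```

View pics/t.png

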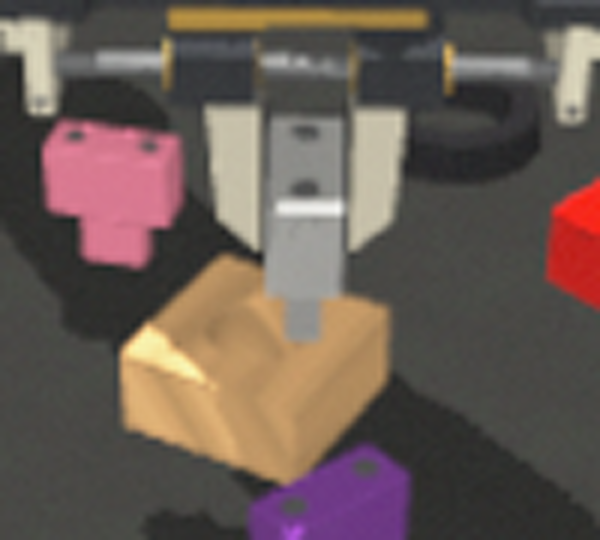

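The key hangs upright. The head is 78 crop px wide and the tongue 35 px, so about 12 mm: the 12.5 mm key, which should fit the 14 mm slot2. Now over slot0, square.

carry_out(claw=[0.5,0.5,0.5,0.5,0.5,0.5,0.5,0.5,0.5,0.5,0.5,0.5,0.5], delta_pos=[[-2.74,-2.21,1.4],[-2.74,-2.21,1.4],[-2.74,-2.21,1.4],[-2.74,-2.21,1.4],[0,0,0],[0,0,0],[0,0,0],[0,0,0],[0,0,0],[0,0,0],[0,0,0],[0,0,0],[0,0,0]], angular=[[0,0,0],[0,0,0],[0,0,0],[0,0,0],[0,0,-0.142],[0,0,-0.142],[0,0,-0.142],[0,0,-0.142],[0,0,-0.142],[0,0,-0.142],[0,0,-0.141],[0,0,0],[0,0,0]])

```text
clock: 11.5
position: [0.5758, -0.0916, 0.1306]
ee_rot: [0.218, -3.134, -0.001]
force: [0.4, 0.5, -4.1]
width: 0.282
gripper_force: 35.0
```

```bash
cat >> h.py <<'E'
G=np.array([.5852,-.1556]);GA=.144
def slot(i,z,dy=0,dx=0):
    y=.065-.026*i+dy;c,s=np.cos(GA),np.sin(GA);return np.array([G[0]+c*dx-s*y,G[1]+s*dx+c*y,z])
E
python3 -c "
from h import *
plan(slot(0,.090),np.pi+GA)"
```

```text
t 11.5 pos [ 0.5758 -0.0916  0.1306] toolx [-0.99  -0.139  0.   ] toolz [-2.e-04  4.e-04 -1.e+00] F [ 0.36  0.46 -4.13] w 25.9 g 35.0
shift cm [-0.01  0.03  4.06]
turn [ 0.0004 -0.0002 -0.005 ]
```

carry_out(claw=[0.5,0.5,0.5,0.5,0.5,0.5,0.5], delta_pos=[[0,0,2],[0,0,2],[0,0,0.2],[0,0,0.15],[0,0,0.15],[0,0,0.1],[0,0,0]], angular=[[0,0,-0.004],[0,0,0],[0,0,0],[0,0,0],[0,0,0],[0,0,0],[0,0,0]])

```text
clock: 12.2
position: [0.5764, -0.0915, 0.0852]
ee_rot: [-0.227, 3.132, -0.0]
force: [0.1, 0.7, -3.4]
width: 0.281
gripper_force: 35.0
```

carry_out(claw=[0.5,0.5,0.5,0.5], delta_pos=[[0,0,0.08],[0,0,0.07],[0,0,0],[0,0,0]], angular=[[0,0,0],[0,0,0],[0,0,0],[0,0,0]])

```text
clock: 12.6
position: [0.5764, -0.0914, 0.0836]
ee_rot: [-0.228, 3.133, 0.0]
force: [-1.0, 0.5, 0.8]
width: 0.283
gripper_force: 35.0
```

Contact is clear, about 4.6 N with no entry. On to slot1.

carry_out(claw=[0.5,0.5,0.5,0.5,0.5,0.5], delta_pos=[[0,0,0.05],[0,0,0],[0,0,-1],[0,-2.6,0],[0,0,0],[0,0,0]], angular=[[0,0,0],[0,0,0],[0,0,0],[0,0,0],[0,0,0],[0,0,0]])

```text
clock: 13.2
position: [0.5793, -0.118, 0.0928]
ee_rot: [0.225, -3.133, 0.0]
force: [-0.2, 0.3, -4.3]
width: 0.283
gripper_force: 35.0
```

```bash
python3 -c "
from h import *
plan(slot(1,.0855),np.pi+GA)"
```

```text
t 13.2 pos [ 0.5793 -0.118   0.0928] toolx [-0.99  -0.143  0.001] toolz [-6.e-04 -2.e-04 -1.e+00] F [-0.19  0.28 -4.26] w 26.0 g 35.0
shift cm [-0.04  0.09  0.73]
turn [-0.0001 -0.0007 -0.0005]
```

carry_out(claw=[0.5,0.5,0.5,0.5,0.5,0.5], delta_pos=[[0,0,0.7],[0,0,0.1],[0,0,0.1],[0,0,0.08],[0,0,0],[0,0,0]], angular=[[0,0,0],[0,0,0],[0,0,0],[0,0,0],[0,0,0],[0,0,0]])

```text
clock: 13.8
position: [0.5797, -0.1164, 0.0831]
ee_rot: [0.229, -3.133, -0.001]
force: [-2.7, 4.0, 2.7]
width: 0.279
gripper_force: 35.0
```

```bash
python3 -c "
from h import *
plan(slot(1,.0855),np.pi+GA)"
```

```text
t 13.8 pos [ 0.5797 -0.1164  0.0831] toolx [-0.989 -0.145  0.   ] toolz [-1.e-04  9.e-04 -1.e+00] F [-2.72  4.05  2.69] w 25.6 g 35.0
shift cm [ 0.02 -0.06 -0.24]
turn [ 0.0009 -0.      0.0017]
```

Contact is about 7 N with no entry. On to slot2.

carry_out(claw=[0.5,0.5,0.5,0.5,0.5,0.5,0.5], delta_pos=[[0,0,-1],[0,-1.3,0],[0,-1.3,0],[0,0,0],[0,0,0],[0,0,0],[0,0,0]], angular=[[0,0,0],[0,0,0],[0,0,0],[0,0,0],[0,0,0],[0,0,0],[0,0,0]])

```text
clock: 14.5
position: [0.5834, -0.1423, 0.0927]
ee_rot: [0.229, -3.133, -0.001]
force: [-0.5, 1.2, -3.9]
width: 0.282
gripper_force: 35.0
```

```bash
python3 -c "
from h import *
plan(slot(2,.0855),np.pi+GA)
p=arm.get_image('wrist')
plan(slot(2,.0855),np.pi+GA)"
```

```text
t 14.5 pos [ 0.5834 -0.1423  0.0927] toolx [-0.989 -0.145  0.   ] toolz [-5.e-04  4.e-04 -1.e+00] F [-0.45  1.23 -3.91] w 25.9 g 35.0
shift cm [ 0.01 -0.04  0.72]
turn [ 0.0005 -0.0004  0.0017]
t 14.55 pos [ 0.5835 -0.1424  0.0928] toolx [-0.989 -0.145  0.   ] toolz [-3.e-04  4.e-04 -1.e+00] F [ 0.3  -0.1  -4.96] w 25.7 g 35.0
shift cm [ 0.02 -0.04  0.73]
turn [ 0.0004 -0.0002  0.0017]
```

carry_out(claw=[0.5,0.5,0.5,0.5,0.5,0.5], delta_pos=[[0,-0.04,0.7],[0,0,0.1],[0,0,0.1],[0,0,0.05],[0,0,0],[0,0,0]], angular=[[0,0,0],[0,0,0],[0,0,0],[0,0,0],[0,0,0],[0,0,0]])

```text
clock: 15.15
position: [0.5837, -0.1431, 0.0836]
ee_rot: [-0.228, 3.133, 0.0]
force: [-0.4, 1.8, 0.7]
width: 0.281
gripper_force: 35.0
```

carry_out(claw=[0.5,0.5,0.5], delta_pos=[[0,0.06,0],[0,0,0],[0,0,0]], angular=[[0,0,0],[0,0,0],[0,0,0]])

```text
clock: 15.45
position: [0.5836, -0.143, 0.0836]
ee_rot: [-0.227, 3.133, -0.0]
force: [-0.6, -0.2, 0.7]
width: 0.28
gripper_force: 35.0
```

carry_out(claw=[0.5,0.5,0.5,0.5], delta_pos=[[0,0.06,0],[0,0,0],[0,0.06,0],[0,0,0]], angular=[[0,0,0],[0,0,0],[0,0,0],[0,0,0]])

```text
clock: 15.85
position: [0.5828, -0.1411, 0.0829]
ee_rot: [0.228, -3.132, -0.001]
force: [-1.0, 0.6, -3.6]
width: 0.28
gripper_force: 35.0
```

The contact force vanished, so the tongue has found the slot at y = -0.141. Descend gently.

carry_out(claw=[0.5,0.5,0.5,0.5], delta_pos=[[0,0,0.15],[0,0,0.15],[0,0,0],[0,0,0]], angular=[[0,0,0],[0,0,0],[0,0,0],[0,0,0]])

```text
clock: 16.25
position: [0.5832, -0.1415, 0.0803]
ee_rot: [0.228, -3.133, -0.0]
force: [0.2, -0.4, -3.9]
width: 0.281
gripper_force: 35.0
```

```bash
python3 -c "
from h import *
plan(slot(2,.0566),np.pi+GA)"
```

```text
t 16.25 pos [ 0.5832 -0.1415  0.0803] toolx [-0.989 -0.145  0.   ] toolz [-3.e-04  1.e-04 -1.e+00] F [ 0.16 -0.43 -3.89] w 25.8 g 35.0
shift cm [ 0.01 -0.13  2.37]
turn [ 0.0002 -0.0002  0.0011]
```

carry_out(claw=[0.5,0.5,0.5,0.5,0.5,0.5], delta_pos=[[0,0,0.3],[0,0,0.3],[0,0,0.3],[0,0,0.3],[0,0,0],[0,0,0]], angular=[[0,0,0],[0,0,0],[0,0,0],[0,0,0],[0,0,0],[0,0,0]])

```text
clock: 16.85
position: [0.5833, -0.1415, 0.0683]
ee_rot: [0.228, -3.133, -0.0]
force: [1.4, 0.4, -3.7]
width: 0.28
gripper_force: 35.0
```

carry_out(claw=[0.5,0.5,0.5,0.5,0.5,0.5,0.5,0.5], delta_pos=[[0,0,0.3],[0,0,0.3],[0,0,0.3],[0,0,0.2],[0,0,0.08],[0,0,0.08],[0,0,0],[0,0,0]], angular=[[0,0,0],[0,0,0],[0,0,0],[0,0,0],[0,0,0],[0,0,0],[0,0,0],[0,0,0]])

```text
clock: 17.65
position: [0.5832, -0.1415, 0.056]
ee_rot: [0.228, -3.133, -0.0]
force: [-2.6, 1.5, -1.0]
width: 0.279
gripper_force: 35.0
```

The head has met the gauge at the expected home height. Release and withdraw.

carry_out(claw=[3.2,4.5,5,5,5,5,5,5,5,5], delta_pos=[[0,0,0],[0,0,0],[0,0,0],[0,0,-1],[0,0,-3],[0,0,-4],[0,0,-4],[-4,0,-3],[-4,0,0],[0,0,0]], angular=[[0,0,0],[0,0,0],[0,0,0],[0,0,0],[0,0,0],[0,0,0],[0,0,0],[0,0,0],[0,0,0],[0,0,0]])

```text
clock: 18.65
position: [0.6672, -0.1275, 0.2072]
ee_rot: [-0.233, 3.128, -0.0]
force: [1.1, 0.4, -1.2]
width: 0.548
gripper_force: 0.0
```

Run:
```python
from h import *
p=arm.get_image("wrist");b=arm.get_image("side")
q=proj(p,slot(2,.086));x,y=max(0,int(q[0])-100),max(0,int(q[1])-75);print(q,x,y)
u=proj(b,slot(2,.07));X,Y=int(u[0])-50,int(u[1])-40
A=cv2.resize(p["frame"][y:y+150,x:x+200],(533,400));B=cv2.resize(b["frame"][Y:Y+150,X:X+100],(266,400))
cv2.imwrite("pics/end.png",np.hstack([A,B])[:,:,::-1]);plan(slot(2,.086))
```

```text
[252.7172244   77.09223781] 152 2
t 18.75 pos [ 0.6628 -0.1297  0.2059] toolx [-0.989 -0.145  0.   ] toolz [-2.e-04 -4.e-04 -1.e+00] F [ 0.91 -0.37  1.02] w 50.0 g 0.0
shift cm [ 8.04 -0.13 11.99]
```

View pics/end.png

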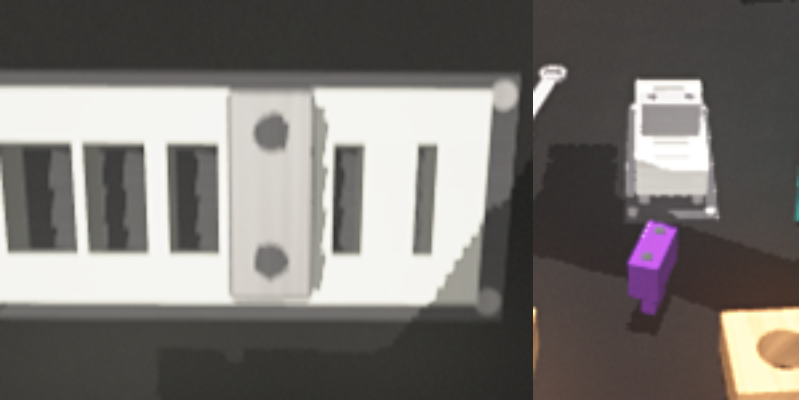

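The key sits square and upright in the third slot. The two narrower slots show to its right at (348,200) and (425,200), the three wider ones to its left, and its head is centred lengthwise.

```bash
python3 -c "
from cell import arm
print(arm.sign_off())"
```

```text
the job is handed in; nothing more can be done
None
```

The cradle's key (the 12.5 mm one) was felt on the 7 mm and 10.5 mm slots, then went into the 14 mm slot, where it was left upright, fully home and released; the job is handed in, but no verdict was returned.

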